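Wind a headlamp along its test slide to the mark

ROBOT

A 6-joint arm with a two-finger parallel gripper is mounted at the origin on the work surface. World frame = base frame: x ahead of the robot, y to its left, z up, the work surface at z = 0. Lengths are in mm, angles in degrees, forces in N, time in s.
With the tool pointing down it reaches from about 350 to 725 mm from the base axis. Payload 4.3 kg.
Tool frame: the origin (TCP) lies where the fingers leave the gripper's body, on its centre line; the fingertips stand 73 mm ahead of it and the grasp point (between the pads) lies 54 mm ahead of it; z points along the fingers, y is the direction in which the jaws open and shut (so a half turn about z gives the same grasp; the last joint's range is limited). The gripper opens to 85 mm and grips with 20 to 120 N. Pads are 22 mm wide; open, the fingers measure 114 mm over their backs; the gripper's body (76 mm by 85 mm) begins 54 mm behind the grasp point. The pads swing forward as they close: fully open they stand 13 mm farther back than shut.
Start: joints at [-72.897, 21.618, 4.641, 73.018, 0, 83.68], TCP at [228.58, -527.646, 303.929] pointing down, gripper open.
Joint ranges: [-156.06, 156.06], [-48.1, 94.91], [-58.44, 69.94], [-101.28, 121.22], [-78.64, 73.56], [-180, 180]. Speed limits (degrees/s): [147.25, 147.25, 180, 180, 180, 180].

INTERFACE

Orientations are given as [roll, pitch, yaw] about the fixed x, y, z axes, in that order (R = Rz(yaw) Ry(pitch) Rx(roll)).
In Python, from bench import r, cams, spot_in, tip_of gives the robot as it stands. The module is installed in compiled form; this text tells all that it offers.
- The arm moves only by the tool servo_tool, never from a script. Its argument "motion" is a list that holds one entry, the list of rows, each a list of 7 numbers: the turn, a rotation vector about the world's x, y, z in rad, then the shift along the world's x, y, z in mm, then the opening, from -1 (shut) to 1 (fully open), so that 0 is half open. A call has 1 to 20 rows; each row is the pose to reach, as a shift and turn from the pose commanded when the call began; what a row does not reach only later rows make up. A row lasts 1/10 s, in which the tool goes at most 50 mm and 8.59 degrees, less where a joint would pass 70% of its speed; a pose out of reach is approached as far as the arm can. A call with a gripper value outside its range is refused whole. The fingers move at their own pace and stop on an object; the grip force is fixed at half the most. Time passes only in rows, so rows that repeat a pose let the fingers close. It gives the time, the measured TCP pose, the force and the opening at its end, in the units of the state.
- r.read_state(): the state, without advancing time (a new reading comes with each control period).
- cams.capture(name): name is "scene" or "top" or "wrist"; returns a dict with "image" (384x512x3 uint8, red, green, blue), "z_map" (384x512 float32, mm along the optical axis (not along the pixel's ray), 0 where there is no reading), "K" (3x3 intrinsics, pixels), "rvec" (rotation vector, rad) and "tvec" (3), from world to camera coordinates, as OpenCV has them; the wrist camera has in their place "hand_eye" (4x4, takes a point from camera to tool coordinates, whose origin is the TCP and whose axes are the flange's). Camera axes: x right, y down, z forward; pixel columns grow to the right and rows downward; lengths in mm; the calibration is good to about 2 mm. A picture is of the moment at which its call begins: read the wrist's pose just before it.
- r.close_job(): hands the job in, once; it reports no verdict.
Trained networks look in the newest picture that a camera, given by its name, has taken for a name from the list of things; names that differ only in an ending like _2 or _b are one class to them, and where a whole thing is asked for, a point or a joint stands for the part that bears it (a point fixed in the world has none). Each returns a list of dicts, best first, with "p" (0 to 1); they miss things now and then, are a little off and sometimes report something else, mostly with a low value. They report only what shows in the picture. A call takes as long as a camera call. They do not tell look-alikes from the thing itself.
- spot_in(camera, thing): "extent" ([centre column, centre row, width, height] in pixels, round what is visible of it).
- tip_of(camera, thing): "position" ([row, column] in pixels: a listed point, or the origin of a listed thing).
The state is a dict: "time_s": time; "joint_pos": joint angles; "qd": joint speeds; "joint_efforts": joint torques, N m; "tool_pos": TCP position; "tcp_rot": TCP orientation; "contact_force": force on the tool from outside, world axes, zero at the start; "ft_torque": the same for the moment, N m; "gripper_width": finger opening in mm.
Only numpy, scipy, OpenCV 4.12 (cv2) and the standard library are available. Lean on these libraries where they do the work, as an engineer would, in place of code of your own. Each camera call takes 0.05 s, during which the arm holds its last target.

TASK

Wind the handwheel of the lamp test slide to move the headlamp away from the wheel until the pointer on its carriage lines up with the tongue of the mark post. A shelf covers the far side of the wheel, so let go of a grip before it goes under and take the next one. Move the lamp only by the wheel - do not touch the lamp or its carriage - and leave the things lying about where they are.

Things in the scene. Friction and masses are not known exactly. Their poses are not given: they have to be found in the camera images.
- rig: Lamp test slide, a fixed machine. Origin on the bench directly below the handwheel's vertical axis; z up; its -x side faces the robot (within about 0.2 rad); two rails run along its -y at x = 95 and 155 mm. Grey gearbox 90 x 90 mm, 60 mm tall, under the wheel. A screen 180 mm tall closes the rails' end at y = -500 mm.
- shelf_edge (a point): Middle of the lower robot-side edge of the dark steel shelf over the far part of the wheel. In the rig's frame the shelf spans x = 50 to 175 mm, y = -101 to 101 mm, underside 165 and top 177 mm above the bench; it carries a reel of solder (up to 238 mm) and stands on two uprights at its far corners.
- wheel_axis (a point): Centre of the steel handwheel, 76 mm above the bench; its axis is vertical. The rim is a 12 mm round bar bent to a circle of 75 mm radius (top of the rim 82 mm above the bench), with three spokes, each leading to an upright grip on the rim.
- wheel (a joint): Angle of the handwheel in rad, growing clockwise seen from above. One clockwise turn (6.28 rad) moves the carriage 80 mm away from the wheel, along the rig's -y. It turns stiffly (about 3 N at a grip) and stays where it is left. At 0 one grip stands 60 degrees to each side of the side that faces the robot and one is at the far side.
- handle_a (a point): First grip: upright black plastic grip on the wheel rim, round, 25 mm in diameter, 52 mm tall (83 to 135 mm above the bench), spinning freely on its own pin, so a gripper holding it need not turn. The point is on its axis, 117 mm above the bench and 75 mm from the wheel axis. The three grips are alike, 120 degrees apart.
- handle_b (a point): Second grip: the same, the next one 120 degrees clockwise from the first.
- handle_c (a point): Third grip: the same, the next one 120 degrees clockwise from the second.
- carriage: Aluminium carriage 100 x 90 mm on the rails, with a steel yoke holding a round black motorcycle headlamp 138 mm in diameter and 100 mm deep, its glass facing the rig's -y (top of the lamp 207 mm above the bench). Origin at the carriage's centre, 46 mm above the bench; axes as the rig's. The robot must not touch it.
- pointer (a point): Tip of the flat steel pointer, a tongue that reaches from the carriage towards the robot's side (rig -x), 55 mm above the bench.
- mark_post: Small fixed dark steel post on a foot 46 x 36 mm, 62 mm tall, bolted down beside the rails on the robot's side; its steel tongue 5 mm wide reaches towards the rails (rig +x). Origin on the bench below the tongue's tip; axes as the rig's.
- mark (a point): Tip of the mark post's tongue, 55 mm above the bench; axes as the rig's. The pointer is lined up when both tips have the same y in this frame; the pointer starts 82 to 130 mm to the +y side of it.
- heatsink: Bystander: black finned heat sink 110 x 66 x 38 mm, origin at the centre of its underside.
- wrench: Bystander: open-ended wrench 160 mm long, lying flat.
- screwdriver: Bystander: screwdriver 190 mm long, lying flat.
- tape: Bystander: black roll of tape 100 mm in diameter, 24 mm high.
- jar: Bystander: clear jar 64 mm in diameter, 90 mm tall.
- bracket: Bystander: steel U-shaped lamp bracket 120 x 50 x 55 mm.
There are look-alikes about, which are no part of the job. Of the things like the mark_post, leave any that is green, orange or purple; of the rest the smaller one is meant.

How it is judged (in metres and radians):
At the end, for the whole second after the job is handed in: The pointer's tip is within 6 mm of the mark's tip along the rails, the wheel is at rest and let go (y of pointer in the frame of mark between -0.006 and 0.006 m and velocity of joint wheel between -0.1 and 0.1 rad/s); the robot touches nothing.
It fails at once if the robot touches the lamp or its carriage (more than 2 N) (contact force between any of the arm, the fingers and carriage above 2 N).
It fails at once if a bystander is moved by more than 30 mm (distance of any of heatsink, wrench, screwdriver, tape, jar, bracket from where it was at the start of the episode above 0.03 m).
It also fails if it takes over 69 s, if anything falls off the work surface, if the arm or the gripper's body presses on something with over 40 N, if the wrist force passes 120 N, or if a joint passes its speed limit or range.

## Working session

There is one attempt and no reset: what is moved stays moved. The work goes in short steps, Python scripts to look and compute and a tool call to move; the robot and the scene stay as the last step left them, time stands still between calls to the robot, and variables do not carry over. Pictures are saved under pics/ and viewed, and the job is handed in when it is done.

Besides the shell and the picture viewer there is one more tool, called after "Call:" by a JSON object that holds its "fn" and its "kwargs". servo_tool: Moves the arm, as the interface text tells. Its arguments: {"type":"object","properties":{"motion":{"type":"array"}},"required":["motion"]}

```bash
mkdir -p pics; cat > h.py <<'E'
from bench import r,cams,spot_in,tip_of
import numpy as np,cv2
def cap(n):
    s=r.read_state(); c=cams.capture(n); c['state']=s; return c
def save(c,f,crop=None,sc=1):
    im=c['image'][:,:,::-1]
    if crop: x0,y0,x1,y1=crop; im=im[y0:y1,x0:x1]
    im=cv2.resize(im,None,fx=sc,fy=sc,interpolation=cv2.INTER_CUBIC); cv2.imwrite('pics/'+f,im)
def ray(c,u,v):
    R=cv2.Rodrigues(np.array(c['rvec'],float))[0]; t=np.array(c['tvec'],float).ravel()
    d=R.T@(np.linalg.inv(c['K'])@[u,v,1.]); return -R.T@t,d
def atz(c,u,v,z):
    o,d=ray(c,u,v); return o+d*(z-o[2])/d[2]
def dep(c,u,v):
    o,d=ray(c,u,v); return o+d*c['z_map'][int(round(v)),int(round(u))]
def proj(c,P):
    return cv2.projectPoints(np.array(P,float).reshape(-1,1,3),np.array(c['rvec'],float),np.array(c['tvec'],float),np.array(c['K'],float),None)[0].reshape(-1,2)
E
python3 - <<'E'
from h import *
for n in ['scene','top']:
    c=cap(n); save(c,n+'0.png',None,1.5)
    print(n,ray(c,256,192))
    for t in ['rig','shelf_edge','wheel_axis','handle_a','handle_b','carriage','pointer','mark_post','mark']:
        P=tip_of(n,t)[:4]
        print(t,[(round(p['p'],2),np.round(p['position']).tolist(),np.round(dep(c,min(511,p['position'][1]),min(383,p['position'][0]))).tolist()) for p in P])
print(r.read_state())
E
```

```text
scene (array([1217.94702329, -534.84284029,  826.71138382]), array([-0.58331728,  0.49799716, -0.64186157]))
rig [(0.84, [205.0, 274.0], [594.0, 64.0, 56.0])]
shelf_edge [(0.57, [168.0, 288.0], [608.0, 97.0, 179.0])]
wheel_axis [(0.66, [164.0, 257.0], [480.0, 98.0, 120.0]), (0.6, [183.0, 273.0], [628.0, 25.0, 177.0])]
handle_a [(0.51, [192.0, 272.0], [648.0, 2.0, 172.0]), (0.47, [164.0, 259.0], [485.0, 101.0, 122.0]), (0.32, [236.0, 182.0], [479.0, -172.0, -1.0])]
handle_b [(0.51, [192.0, 272.0], [648.0, 2.0, 172.0]), (0.47, [164.0, 259.0], [485.0, 101.0, 122.0]), (0.32, [236.0, 182.0], [479.0, -172.0, -1.0])]
carriage [(0.87, [254.0, 242.0], [730.0, -157.0, 130.0]), (0.32, [212.0, 184.0], [436.0, -133.0, 35.0])]
pointer []
mark_post [(0.93, [321.0, 294.0], [933.0, -195.0, 149.0]), (0.81, [190.0, 225.0], [407.0, 31.0, 9.0]), (0.72, [251.0, 181.0], [529.0, -205.0, 2.0]), (0.67, [256.0, 88.0], [387.0, -398.0, 0.0])]
mark [(0.93, [231.0, 83.0], [377.0, -388.0, 76.0]), (0.87, [303.0, 300.0], [845.0, -77.0, 0.0]), (0.74, [252.0, 242.0], [729.0, -156.0, 135.0]), (0.64, [181.0, 226.0], [366
[... 1157 characters left out ...]
[238.0, -278.0, 12.0])]
{'time_s': 1.0, 'joint_pos': array([-7.28962726e+01,  2.16168459e+01,  4.64083827e+00,  7.30186166e+01,
       -4.05600063e-04,  8.36791946e+01]), 'qd': array([ 0.00612061, -0.09698105, -0.03289087,  0.00058607,  0.0102647 ,
        0.09083748]), 'joint_efforts': array([-8.10294623e-04, -4.63526666e+01,  2.70164627e+01,  9.69027678e-05,
       -1.85364056e-04, -1.90099755e-06]), 'tool_pos': array([ 228.58653842, -527.63484402,  303.93704859]), 'tcp_rot': array([1.79994702e+02, 9.94983467e-04, 2.34245328e+01]), 'contact_force': array([-0.44105799,  0.06240986, -0.29117425]), 'ft_torque': array([ 0.02943589, -0.04255678, -0.01526056]), 'gripper_width': 85.5724806931196}
```

View pics/scene0.png

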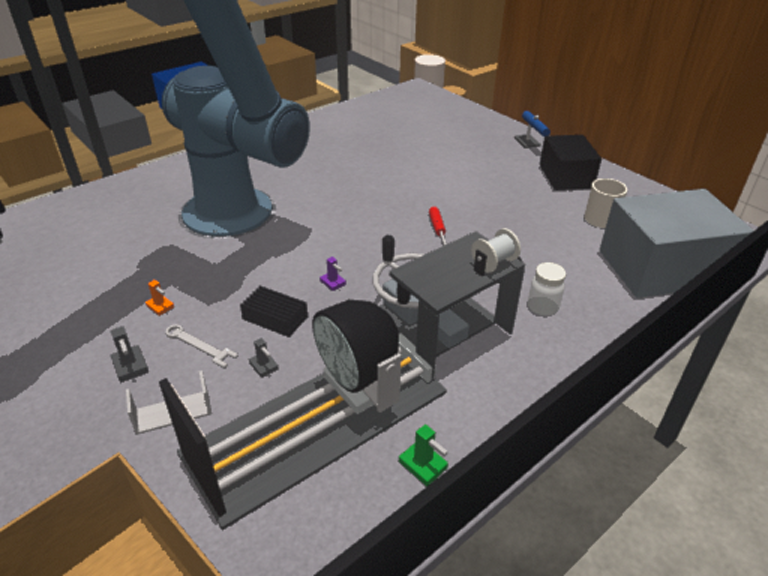

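View pics/top0.png

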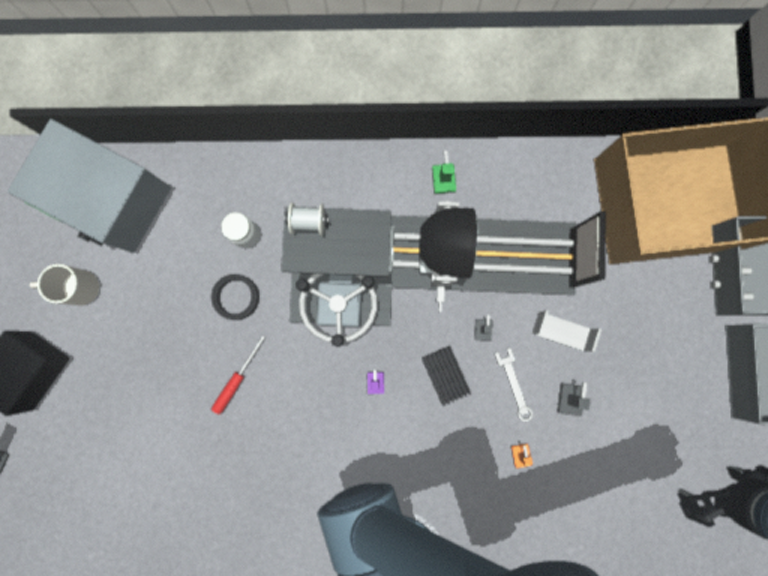

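```bash
python3 - <<'E'
from h import *
c=cap('top'); np.savez('top0.npz',**{k:c[k] for k in['image','z_map','K','rvec','tvec']})
save(c,'top_a.png',(185,130,335,240),5)
save(c,'top_m.png',(280,180,400,280),6)
E
```

```text
(no output)
```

View pics/top_a.png

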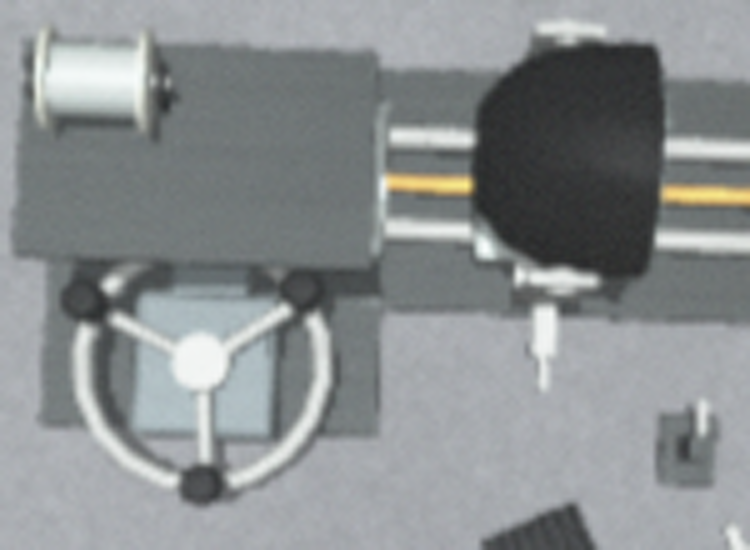

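View pics/top_m.png

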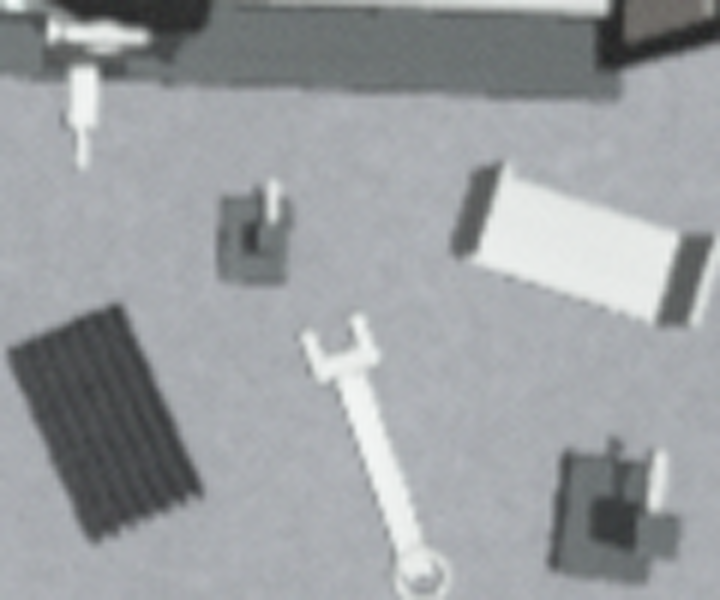

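```bash
python3 - <<'E'
from h import *
c=dict(np.load('top0.npz'))
for n,u,v,z in [('gL',201.2,189.2,134),('gR',245.2,187.8,134),('gB',225,226.4,134),('hub',224.6,202,85),('ptr',293.4,207.9,55),('mark',325.1,210.0,55),('rail1a',263,175.6,40),('rail1b',332,177.8,40)]:
    print(n,np.round(atz(c,u,v,z),1))
G=[atz(c,u,v,135)[:2] for u,v in[(201.2,189.2),(245.2,187.8),(225,226.4)]]
print('cen',np.mean(G,0),[np.round(np.linalg.norm(G[i]-np.mean(G,0)),1) for i in range(3)])
# rails: fit using yellow screw
hsv=cv2.cvtColor(c['image'],cv2.COLOR_RGB2HSV)
m=cv2.inRange(hsv,(10,120,120),(30,255,255)); ys,xs=np.nonzero(m[150:200,255:390]); xs+=255;ys+=150
P=np.array([atz(c,a,b,45)[:2] for a,b in zip(xs,ys)]);vx,vy,x0,y0=cv2.fitLine(P.astype(np.float32),cv2.DIST_HUBER,0,.01,.01).ravel();print('screw dir',vx,vy,np.degrees(np.arctan2(vx,vy)),x0,y0,len(P))
# depth: points of grips
for n,u,v in[('gL',201,190),('gR',245,188),('gB',225,227),('ptr',293,206),('shelf',225,165),('mark',325,211)]: print(n,np.round(dep(c,u,v),1))
E
```

```text
gL [586.4 171.  134. ]
gR [588.7  42.1 134. ]
gB [476.9 102.1 134. ]
hub [551.2 106.9  85. ]
ptr [ 531.6 -105.8   55. ]
mark [ 523.7 -204.8   55. ]
rail1a [637.  -12.6  40. ]
rail1b [ 626.8 -232.7   40. ]
cen [550.62710249 104.94777148] [np.float64(74.9), np.float64(73.5), np.float64(73.8)]
screw dir 0.05412515 0.99853414 3.1026585 650.83966 -267.02444 72
gL [583.9 171.3 135.8]
gR [588.4  42.8 131.8]
gB [475.2 102.  134.3]
ptr [ 537.8 -105.1   51.3]
shelf [649.8  97.2 176.3]
mark [ 520.5 -204.2   56.1]
```

Call:
{"fn": "servo_tool", "kwargs": {"motion": [[[0,0,-0.1,35,90,0,0.4],[0,0,-0.2,70,180,0,0.4],[0,0,-0.3,105,270,0,0.4],[0,0,-0.4,140,350,0,0.4],[0,0,-0.46,170,430,0,0.4],[0,0,-0.46,200,500,0,0.4],[0,0,-0.46,220,550,0,0.4],[0,0,-0.46,232,590,0,0.4],[0,0,-0.46,240,615,0,0.4],[0,0,-0.46,245,626,0,0.4],[0,0,-0.46,247.4,629.6,0,0.4],[0,0,-0.46,247.4,629.6,0,0.4],[0,0,-0.46,247.4,629.6,0,0.4],[0,0,-0.46,247.4,629.6,0,0.4],[0,0,-0.46,247.4,629.6,0,0.4],[0,0,-0.46,247.4,629.6,0,0.4],[0,0,-0.46,247.4,629.6,0,0.4]]]}}

```text
time_s: 2.75
tool_pos: [475.2, 65.2, 303.9]
tcp_rot: [-178.5, 0.1, -0.5]
contact_force: [0.8, -0.1, -0.2]
gripper_width: 60.0
```

Call:
{"fn": "servo_tool", "kwargs": {"motion": [[[0,0,0,0,0,0,0.4],[0,0,0,0,0,0,0.4],[0,0,0,0,0,0,0.4],[0,0,0,0,0,0,0.4]]]}}

```text
time_s: 3.15
tool_pos: [475.7, 66.2, 304.0]
tcp_rot: [-178.4, 0.0, -0.4]
contact_force: [0.3, 0.4, 0.0]
gripper_width: 59.8
```

```bash
python3 - <<'E'
from h import *
s=r.read_state();print(s['tool_pos'],s['tcp_rot'],s['time_s'])
c=cap('wrist'); save(c,'w1.png',None,1.5); print(c['hand_eye'],c['K'])
print(tip_of('wrist','handle_a')); 
c=cap('top'); save(c,'top1.png',(150,100,350,260),3.9)
E
```

```text
[475.67176582  66.15903241 304.00061549] [-1.78426585e+02  2.59577600e-02 -3.86714991e-01] 3.15
[[-3.28170192e-04 -9.53525577e-01 -3.01311910e-01  7.65114568e+01]
 [ 9.99999891e-01 -4.13071032e-04  2.18058550e-04  8.33957718e-01]
 [-3.32387626e-04 -3.01311806e-01  9.53525608e-01 -6.92774005e+01]
 [ 0.00000000e+00  0.00000000e+00  0.00000000e+00  1.00000000e+00]] [[291.12015134   0.         259.18083807]
 [  0.         291.12015134 196.41301888]
 [  0.           0.           1.        ]]
[{'position': [53.5, 291.1], 'p': 0.96}, {'position': [63.3, 131.2], 'p': 0.73}, {'position': [190.4, 223.0], 'p': 0.58}]
```

View pics/w1.png

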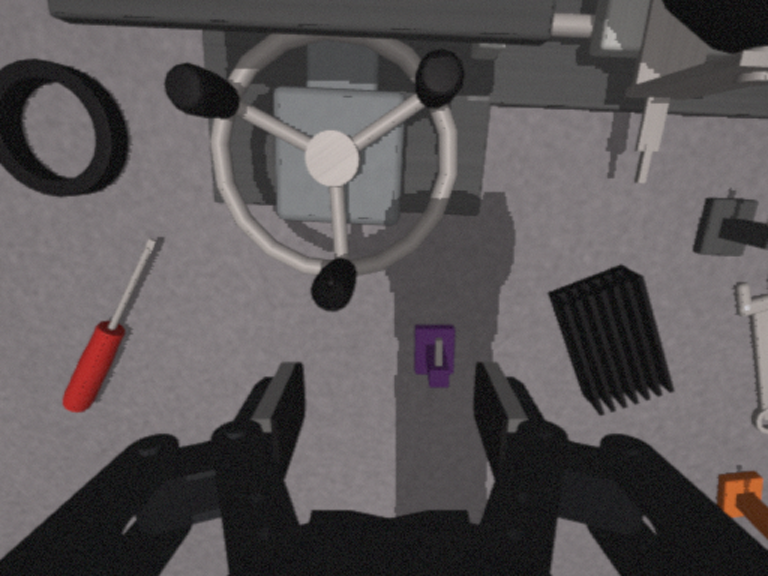

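View pics/top1.png

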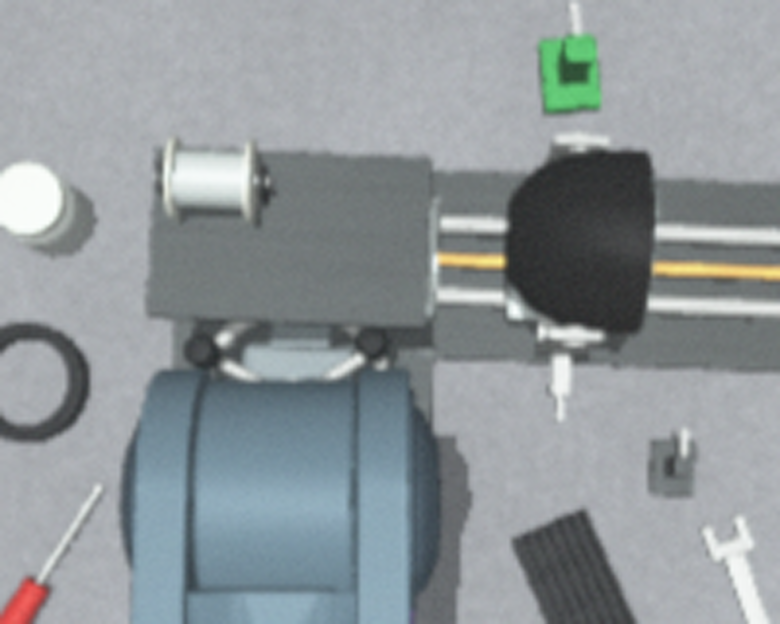

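```bash
python3 - <<'E'
from h import *
s=r.read_state();print(np.round(s['joint_pos'],2),s['qd'],s['joint_efforts'])
E
```

```text
[ -0.42  10.56 -10.38  69.1    1.58 179.94] [ 0.05302054  0.1510095   0.1393693  -0.00446564  0.01274009 -0.02252639] [-5.23177092e-02 -3.63916790e+01  2.67370087e+01  9.00750922e-03
  9.64786392e-02  3.13266810e-05]
```

Call:
{"fn": "servo_tool", "kwargs": {"motion": [[[0,0,-0.04,0,18,0,0.4],[0,0,-0.04,0,36,0,0.4],[0,0,-0.04,0,36,0,0.4],[0,0,-0.04,0,36,0,0.4]]]}}

```text
time_s: 3.7
tool_pos: [475.6, 71.8, 303.8]
tcp_rot: [-177.1, 0.1, -0.4]
contact_force: [0.1, -0.5, -0.9]
gripper_width: 59.8
```

```bash
python3 - <<'E'
from h import *
s=r.read_state();print(np.round(s['joint_pos'],2),s['qd'],s['joint_efforts'])
E
```

```text
[ -0.45  10.56 -10.42  69.09   2.95 179.94] [-0.15522158 -0.00085604 -0.00215632  0.04553186 -0.0976604  -0.00272242] [ 2.67495727e-02 -3.63522756e+01  2.67330265e+01  1.25989504e-02
  2.00400660e-01 -2.09844370e-05]
```

Call:
{"fn": "servo_tool", "kwargs": {"motion": [[[0,0,0.15,0,0,0,0.4],[0,0,0.3,0,10,0,0.4],[0,0,0.45,0,20,0,0.4],[0,0,0.6,0,30,0,0.4],[0,0,0.75,0,30,0,0.4],[0,0,0.9,0,30,0,0.4],[0,0,1.05,0,30,0,0.4],[0,0,1.2,0,30,0,0.4],[0,0,1.35,0,30,0,0.4],[0,0,1.5,0,30,0,0.4],[0,0,1.65,0,30,0,0.4],[0,0,1.8,0,30,0,0.4],[0,0,1.95,0,30,0,0.4],[0,0,2.1,0,30,0,0.4],[0,0,2.25,0,30,0,0.4],[0,0,2.25,0,30,0,0.4]]]}}

```text
time_s: 5.3
tool_pos: [475.6, 101.8, 303.9]
tcp_rot: [-177.1, 0.1, 128.5]
contact_force: [-0.8, -0.9, -0.1]
gripper_width: 60.1
```

```bash
python3 - <<'E'
from h import *
from scipy.spatial.transform import Rotation as Ro
s=r.read_state();print(np.round(s['joint_pos'],2),s['tool_pos'],s['tcp_rot'])
T=Ro.from_euler('xyz',[180,0,176.9],degrees=True)
print((T*Ro.from_euler('xyz',s['tcp_rot'],degrees=True).inv()).as_rotvec())
E
```

```text
[ 5.42 13.24 -7.04 72.15 -1.66 56.96] [475.55117594 101.80077799 303.87304965] [-1.77056404e+02  6.57036047e-02  1.28501732e+02]
[ 0.04758118 -0.02322821  0.84454816]
```

Call:
{"fn": "servo_tool", "kwargs": {"motion": [[[0.01,-0.005,0.14,0,0,-10,0.4],[0.02,-0.01,0.28,0,0,-20,0.4],[0.03,-0.015,0.42,0,0,-35,0.4],[0.04,-0.02,0.56,0,0,-50,0.4],[0.048,-0.023,0.7,0,0,-65,0.4],[0.048,-0.023,0.845,1,0,-75,0.4],[0.048,-0.023,0.845,1,0,-80,0.4],[0.048,-0.023,0.845,1,0,-80,0.4]]]}}

```text
time_s: 6.1
tool_pos: [476.1, 101.6, 223.3]
tcp_rot: [180.0, -0.1, 176.6]
contact_force: [0.7, -0.3, 0.0]
gripper_width: 59.9
```

```bash
cat >> h.py <<'E'
from scipy.spatial.transform import Rotation as Ro
def wpose(c):
    s=c['state'];T=np.eye(4);T[:3,:3]=Ro.from_euler('xyz',s['tcp_rot'],degrees=True).as_matrix();T[:3,3]=s['tool_pos'];return T@np.array(c['hand_eye'])
def watz(c,u,v,z):
    T=wpose(c);o=T[:3,3];d=T[:3,:3]@(np.linalg.inv(c['K'])@[u,v,1.]);return o+d*(z-o[2])/d[2]
E
python3 - <<'E'
from h import *
c=cap('wrist');s=c['state'];print(np.round(s['joint_pos'],2),s['tool_pos'],s['tcp_rot'])
save(c,'w2.png',None,1.5)
for p in tip_of('wrist','handle_a'):
    v,u=p['position'];print(p['p'],u,v,watz(c,u,v,117))
E
```

```text
[ 4.560e+00  1.398e+01 -1.830e+01  5.784e+01  2.000e-02  7.910e+00] [476.13334935 101.57326546 223.28565009] [ 1.79997660e+02 -1.14755282e-01  1.76649439e+02]
0.93 267.8 226.7 [475.04766632 106.36357038 117.        ]
0.92 360.6 357.7 [587.19219149 171.63548553 117.        ]
```

View pics/w2.png

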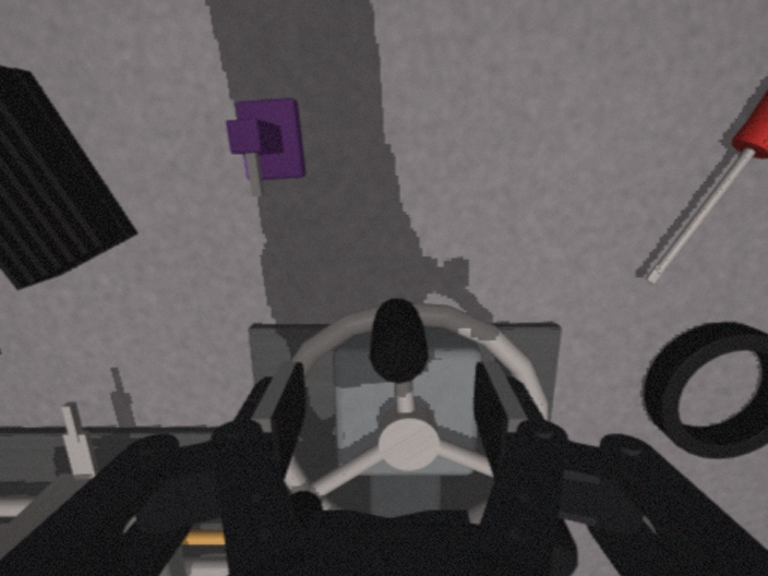

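Call:
{"fn": "servo_tool", "kwargs": {"motion": [[[0,0,0,0,2,-15,0.4],[0,0,0,0,2,-30,0.4],[0,0,0,0,2,-42,0.4],[0,0,0,0,2,-47,0.4],[0,0,0,0,2,-47,-0.1],[0,0,0,0,2,-47,-0.5],[0,0,0,0,2,-47,-1],[0,0,0,0,2,-47,-1],[0,0,0,0,2,-47,-1],[0,0,0,0,2,-47,-1]]]}}

```text
time_s: 7.2
tool_pos: [477.3, 103.9, 178.0]
tcp_rot: [179.9, 0.1, 176.9]
contact_force: [-2.0, 1.5, 6.2]
gripper_width: 23.5
```

```bash
cat > arc.py <<'E'
import sys,numpy as np
t0,tot,n,g,z=float(sys.argv[1]),float(sys.argv[2]),int(sys.argv[3]),float(sys.argv[4]),float(sys.argv[5])
s=np.linspace(0,1,n+1)[1:]
R=74.5
print([[0,0,0,round(R*(np.cos(np.radians(t0-a))-np.cos(np.radians(t0))),1),round(R*(np.sin(np.radians(t0-a))-np.sin(np.radians(t0))),1),z,g] for a in s*tot])
E
python3 arc.py 181.5 90 18 -1 0
```

```text
[[0, 0, 0, np.float64(0.1), np.float64(6.5), 0.0, -1.0], [0, 0, 0, np.float64(0.8), np.float64(13.0), 0.0, -1.0], [0, 0, 0, np.float64(2.0), np.float64(19.3), 0.0, -1.0], [0, 0, 0, np.float64(3.8), np.float64(25.6), 0.0, -1.0], [0, 0, 0, np.float64(6.2), np.float64(31.7), 0.0, -1.0], [0, 0, 0, np.float64(9.0), np.float64(37.5), 0.0, -1.0], [0, 0, 0, np.float64(12.3), np.float64(43.1), 0.0, -1.0], [0, 0, 0, np.float64(16.2), np.float64(48.3), 0.0, -1.0], [0, 0, 0, np.float64(20.4), np.float64(53.2), 0.0, -1.0], [0, 0, 0, np.float64(25.1), np.float64(57.7), 0.0, -1.0], [0, 0, 0, np.float64(30.2), np.float64(61.8), 0.0, -1.0], [0, 0, 0, np.float64(35.5), np.float64(65.5), 0.0, -1.0], [0, 0, 0, np.float64(41.2), np.float64(68.6), 0.0, -1.0], [0, 0, 0, np.float64(47.2), np.float64(71.3), 0.0, -1.0], [0, 0, 0, np.float64(53.3), np.float64(73.4), 0.0, -1.0], [0, 0, 0, np.float64(59.6), np.float64(75.0), 0.0, -1.0], [0, 0, 0, np.float64(66.0), np.float64(76.0), 0.0, -1.0], [0, 0, 0, np.float64(72.5), np.float64(76.4), 0.0, -1.0]]
```

Call:
{"fn": "servo_tool", "kwargs": {"motion": [[[0,0,0,0.1,6.5,0,-1],[0,0,0,0.8,13,0,-1],[0,0,0,2,19.3,0,-1],[0,0,0,3.8,25.6,0,-1],[0,0,0,6.2,31.7,0,-1],[0,0,0,9,37.5,0,-1],[0,0,0,12.3,43.1,0,-1],[0,0,0,16.2,48.3,0,-1],[0,0,0,20.4,53.2,0,-1],[0,0,0,25.1,57.7,0,-1]]]}}

```text
time_s: 8.2
tool_pos: [500.7, 162.1, 178.0]
tcp_rot: [179.9, -0.1, 177.0]
contact_force: [-6.3, 1.4, 10.4]
gripper_width: 23.2
```

Call:
{"fn": "servo_tool", "kwargs": {"motion": [[[0,0,0,5.1,4.1,0,-1],[0,0,0,10.4,7.8,0,-1],[0,0,0,16.1,10.9,0,-1],[0,0,0,22.1,13.6,0,-1],[0,0,0,28.2,15.7,0,-1],[0,0,0,34.5,17.3,0,-1],[0,0,0,40.9,18.3,0,-1],[0,0,0,47.4,18.7,0,-1],[0,0,0,47.4,18.7,0,-1]]]}}

```text
time_s: 9.1
tool_pos: [550.1, 182.4, 178.1]
tcp_rot: [179.7, 0.1, 177.0]
contact_force: [-0.3, 6.8, 3.6]
gripper_width: 23.2
```

```bash
python3 - <<'E'
from h import *
c=cap('top'); s=c['state'];print(s['tool_pos'],s['contact_force'])
save(c,'top2.png',(150,100,350,260),3.9)
print(tip_of('top','handle_a'),tip_of('top','pointer'))
E
```

```text
[550.11463111 182.38335522 178.05090023] [-0.25625817  6.79413219  3.58756082]
[{'position': [224.1, 237.7], 'p': 0.4}] [{'position': [208.9, 297.5], 'p': 0.98}]
```

View pics/top2.png

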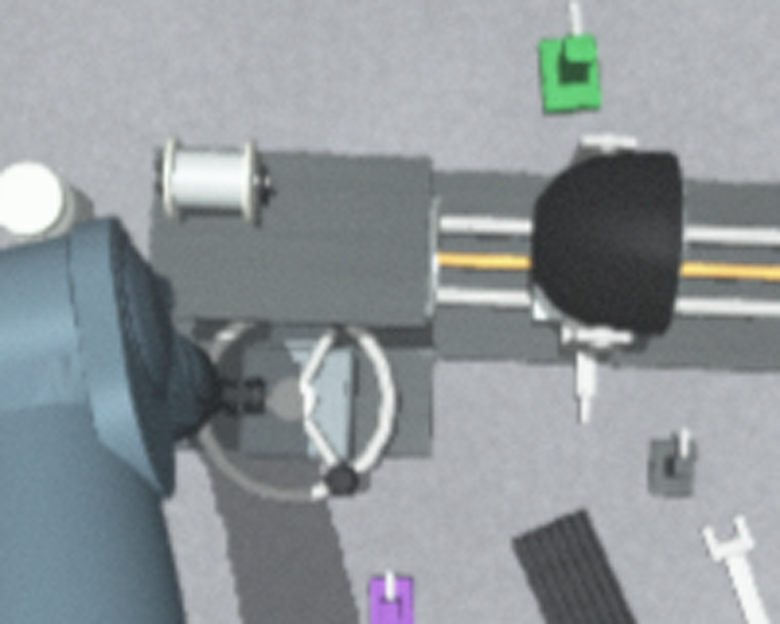

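```bash
python3 - <<'E'
from h import *
c=dict(np.load('top0.npz'))
print(atz(c,237,222.7,134),atz(c,237.7,224.1,117), atz(c,300-.4,207.9,55))
E
```

```text
[487.16023657  67.10819834 134.        ] [483.1566139   65.96785713 117.        ] [ 531.36522353 -125.24246548   55.        ]
```

Call:
{"fn": "servo_tool", "kwargs": {"motion": [[[0,0,0,0,0,0,0.4],[0,0,0,0,0,0,0.4],[0,0,0,0,0,0,0.4],[0,0,0,0,0,20,0.4],[0,0,0,0,0,40,0.4],[0,0,0,-10,-15,52,0.4],[0,0,0,-25,-45,52,0.4],[0,0,0,-40,-75,52,0.4],[0,0,0,-55,-100,52,0.4],[0,0,0,-62.5,-112,50,0.4],[0,0,0,-62.5,-112,45,0.4],[0,0,0,-62.5,-112,45,0.4]]]}}

```text
time_s: 10.45
tool_pos: [486.6, 68.2, 221.2]
tcp_rot: [180.0, -0.1, 176.9]
contact_force: [-0.4, -0.0, 0.2]
gripper_width: 60.1
```

```bash
python3 - <<'E'
from h import *
c=cap('wrist');s=c['state'];print(s['tool_pos'],s['tcp_rot'],s['contact_force'],s['gripper_width'])
save(c,'w3.png',None,1.2)
for p in tip_of('wrist','handle_a'):
    v,u=p['position'];print(p['p'],u,v,watz(c,u,v,117))
E
```

```text
[486.56547653  68.22674936 221.16838588] [ 1.79962735e+02 -6.51213764e-02  1.76900036e+02] [-0.44636571 -0.02279093  0.16827679] 60.06900121037345
0.78 427.0 301.4 [547.53624561 182.24983917 117.        ]
0.58 260.4 229.9 [486.61894899  68.16871715 117.        ]
```

View pics/w3.png

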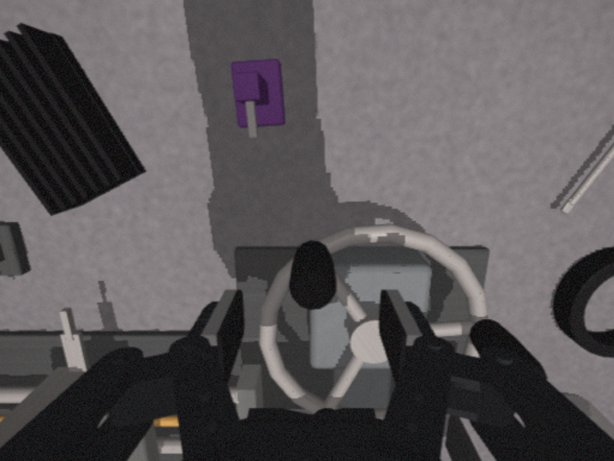

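Call:
{"fn": "servo_tool", "kwargs": {"motion": [[[0,0,0,0,0,-20,0.4],[0,0,0,0,0,-40,0.2],[0,0,0,0,0,-45,-0.2],[0,0,0,0,0,-45,-1],[0,0,0,0,0,-45,-1],[0,0,0,0,0,-45,-1],[0,0,0,0,0,-45,-1]]]}}

```text
time_s: 11.25
tool_pos: [486.1, 68.6, 176.3]
tcp_rot: [179.9, -0.1, 177.0]
contact_force: [0.6, 3.1, -12.3]
gripper_width: 23.0
```

```bash
sed -i 's/R=74.5/R=75/;s/print(\[\[/print([[/' arc.py; python3 arc.py 211 120 20 -1 0 | sed 's/np.float64(\([-0-9.]*\))/\1/g'
```

```text
[[0, 0, 0, -3.7, 6.9, 0.0, -1.0], [0, 0, 0, -6.6, 14.2, 0.0, -1.0], [0, 0, 0, -8.8, 21.8, 0.0, -1.0], [0, 0, 0, -10.2, 29.5, 0.0, -1.0], [0, 0, 0, -10.7, 37.3, 0.0, -1.0], [0, 0, 0, -10.4, 45.2, 0.0, -1.0], [0, 0, 0, -9.3, 52.9, 0.0, -1.0], [0, 0, 0, -7.4, 60.6, 0.0, -1.0], [0, 0, 0, -4.8, 67.9, 0.0, -1.0], [0, 0, 0, -1.3, 75.0, 0.0, -1.0], [0, 0, 0, 2.9, 81.6, 0.0, -1.0], [0, 0, 0, 7.7, 87.8, 0.0, -1.0], [0, 0, 0, 13.1, 93.5, 0.0, -1.0], [0, 0, 0, 19.2, 98.5, 0.0, -1.0], [0, 0, 0, 25.7, 102.9, 0.0, -1.0], [0, 0, 0, 32.6, 106.6, 0.0, -1.0], [0, 0, 0, 39.9, 109.5, 0.0, -1.0], [0, 0, 0, 47.4, 111.7, 0.0, -1.0], [0, 0, 0, 55.1, 113.1, 0.0, -1.0], [0, 0, 0, 63.0, 113.6, 0.0, -1.0]]
```

Call:
{"fn": "servo_tool", "kwargs": {"motion": [[[0,0,0,-3.7,6.9,0,-1],[0,0,0,-6.6,14.2,0,-1],[0,0,0,-8.8,21.8,0,-1],[0,0,0,-10.2,29.5,0,-1],[0,0,0,-10.7,37.3,0,-1],[0,0,0,-10.4,45.2,0,-1],[0,0,0,-9.3,52.9,0,-1],[0,0,0,-7.4,60.6,0,-1],[0,0,0,-4.8,67.9,0,-1],[0,0,0,-1.3,75,0,-1],[0,0,0,2.9,81.6,0,-1],[0,0,0,7.7,87.8,0,-1],[0,0,0,13.1,93.5,0,-1],[0,0,0,19.2,98.5,0,-1],[0,0,0,25.7,102.9,0,-1],[0,0,0,32.6,106.6,0,-1],[0,0,0,39.9,109.5,0,-1],[0,0,0,47.4,111.7,0,-1],[0,0,0,55.1,113.1,0,-1],[0,0,0,63,113.6,0,-1]]]}}

```text
time_s: 13.25
tool_pos: [550.0, 182.8, 176.4]
tcp_rot: [179.9, -0.1, 177.0]
contact_force: [-2.6, 3.0, -16.6]
gripper_width: 23.0
```

```bash
python3 - <<'E'
from h import *
c=cap('top'); s=c['state'];print(s['tool_pos'],s['contact_force'],s['gripper_width'])
save(c,'top3.png',(150,100,350,260),3.9)
for p in tip_of('top','handle_a'): v,u=p['position'];print(p['p'],atz(c,u,v,117))
for p in tip_of('top','pointer'): v,u=p['position'];print(p['p'],atz(c,u,v,55))
E
```

```text
[550.02559196 182.83707679 176.41038033] [ -2.55325762   3.01655233 -16.62429464] 22.98506895948231
0.63 [488.96799412  60.29855077 117.        ]
0.2 [686.00275337 278.22204292 117.        ]
0.73 [698.92066547 289.79112832  55.        ]
0.63 [ 540.5550075 -140.805013    55.       ]
```

View pics/top3.png

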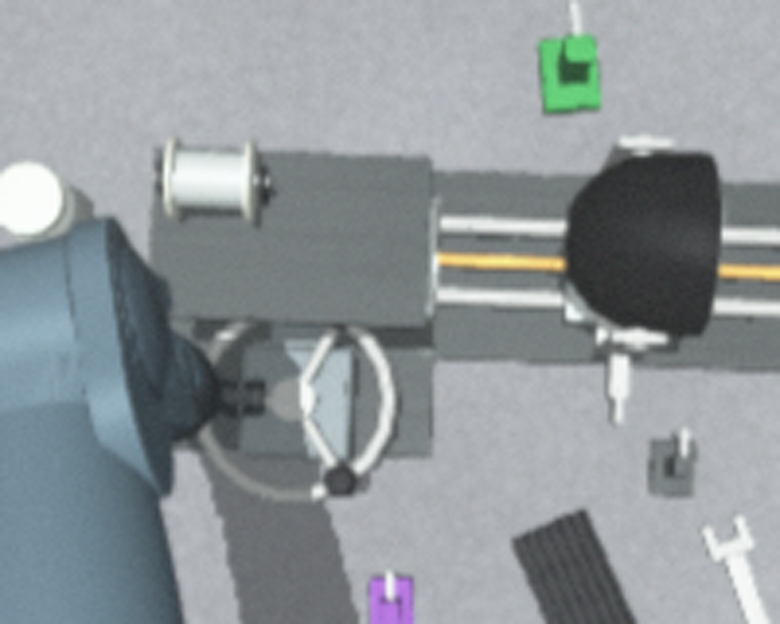

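Call:
{"fn": "servo_tool", "kwargs": {"motion": [[[0,0,0,0,0,0,0.4],[0,0,0,0,0,0,0.4],[0,0,0,0,0,0,0.4],[0,0,0,0,0,20,0.4],[0,0,0,0,0,40,0.4],[0,0,0,-10,-15,52,0.4],[0,0,0,-25,-45,52,0.4],[0,0,0,-40,-75,52,0.4],[0,0,0,-55,-100,52,0.4],[0,0,0,-63,-113.6,50,0.4],[0,0,0,-63,-113.6,45,0.4],[0,0,0,-63,-113.6,45,0.4]]]}}

```text
time_s: 14.6
tool_pos: [487.1, 68.2, 222.0]
tcp_rot: [180.0, 0.0, 176.9]
contact_force: [-0.3, 0.4, 0.6]
gripper_width: 59.7
```

```bash
python3 - <<'E'
from h import *
c=cap('wrist');s=c['state'];print(s['tool_pos'],s['tcp_rot'],s['contact_force'],s['gripper_width'])
save(c,'w4.png',None,1.2)
for p in tip_of('wrist','handle_a'):
    v,u=p['position'];print(p['p'],u,v,watz(c,u,v,117))
E
```

```text
[487.14126752  68.17688781 221.97968635] [1.79957182e+02 4.79597135e-02 1.76895165e+02] [-0.31067391  0.40703531  0.57379346] 59.69131523184319
0.69 422.6 305.6 [552.45010854 180.08108418 117.        ]
0.56 268.3 228.6 [487.12316269  73.27404025 117.        ]
```

View pics/w4.png

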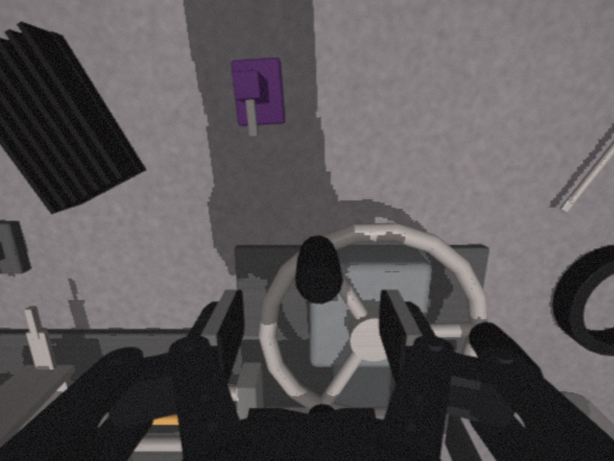

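Call:
{"fn": "servo_tool", "kwargs": {"motion": [[[0,0,0,-0.5,1.5,-20,0.4],[0,0,0,-0.5,1.5,-40,0.2],[0,0,0,-0.5,1.5,-45,-0.2],[0,0,0,-0.5,1.5,-45,-1],[0,0,0,-0.5,1.5,-45,-1],[0,0,0,-0.5,1.5,-45,-1],[0,0,0,-0.5,1.5,-45,-1]]]}}

```text
time_s: 15.4
tool_pos: [485.7, 70.2, 176.3]
tcp_rot: [179.9, -0.1, 177.0]
contact_force: [2.1, 4.1, -13.6]
gripper_width: 23.2
```

Call:
{"fn": "servo_tool", "kwargs": {"motion": [[[0,0,0,-3.2,5.4,0,-1],[0,0,0,-6.1,12.7,0,-1],[0,0,0,-8.3,20.3,0,-1],[0,0,0,-9.7,28,0,-1],[0,0,0,-10.2,35.8,0,-1],[0,0,0,-9.9,43.7,0,-1],[0,0,0,-8.8,51.4,0,-1],[0,0,0,-6.9,59.1,0,-1],[0,0,0,-4.3,66.4,0,-1],[0,0,0,-0.8,73.5,0,-1],[0,0,0,3.4,80.1,0,-1],[0,0,0,8.2,86.3,0,-1],[0,0,0,13.6,92,0,-1],[0,0,0,19.7,97,0,-1],[0,0,0,26.2,101.4,0,-1],[0,0,0,33.1,105.1,0,-1],[0,0,0,40.4,108,0,-1],[0,0,0,47.9,110.2,0,-1],[0,0,0,55.6,111.6,0,-1],[0,0,0,63.5,112.1,0,-1]]]}}

```text
time_s: 17.4
tool_pos: [549.9, 182.8, 176.4]
tcp_rot: [179.9, -0.1, 177.0]
contact_force: [-3.4, 3.3, -18.8]
gripper_width: 23.1
```

Call:
{"fn": "servo_tool", "kwargs": {"motion": [[[0,0,0,0,0,0,0.4],[0,0,0,0,0,0,0.4],[0,0,0,0,0,0,0.4],[0,0,0,0,0,20,0.4],[0,0,0,0,0,40,0.4],[0,0,0,-10,-15,52,0.4],[0,0,0,-25,-45,52,0.4],[0,0,0,-40,-75,52,0.4],[0,0,0,-55,-100,52,0.4],[0,0,0,-63,-113,50,0.4],[0,0,0,-63,-113,45,0.4],[0,0,0,-63,-113,45,0.4]]]}}

```text
time_s: 18.6
tool_pos: [487.2, 68.8, 222.0]
tcp_rot: [180.0, 0.1, 176.9]
contact_force: [-1.0, -0.1, -0.4]
gripper_width: 59.8
```

```bash
python3 - <<'E'
from h import *
c=cap('wrist');s=c['state'];print(s['tool_pos'],s['tcp_rot'],s['contact_force'],s['gripper_width'])
save(c,'w5.png',None,1.2)
for p in tip_of('wrist','handle_a'):
    v,u=p['position'];print(p['p'],u,v,watz(c,u,v,117))
c=cap('top');save(c,'top4.png',(280,180,400,280),6)
E
```

```text
[487.18909534  68.84070468 222.04977652] [1.79954249e+02 6.28161786e-02 1.76899848e+02] [-0.97346871 -0.14392661 -0.3804571 ] 59.80921833478505
0.94 260.8 226.5 [485.48727157  69.15460533 117.        ]
0.87 425.7 302.2 [549.82926542 182.67909173 117.        ]
```

View pics/w5.png

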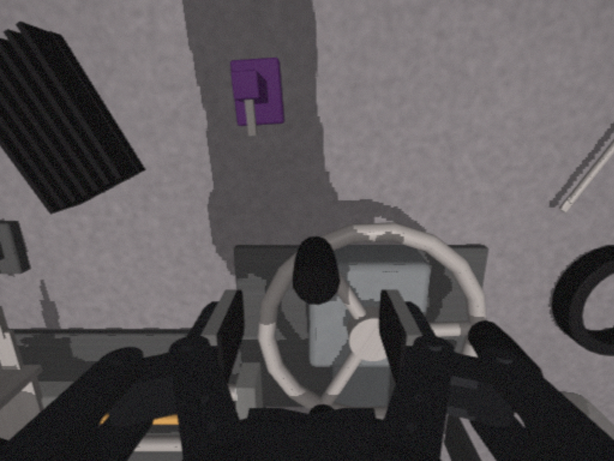

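View pics/top4.png

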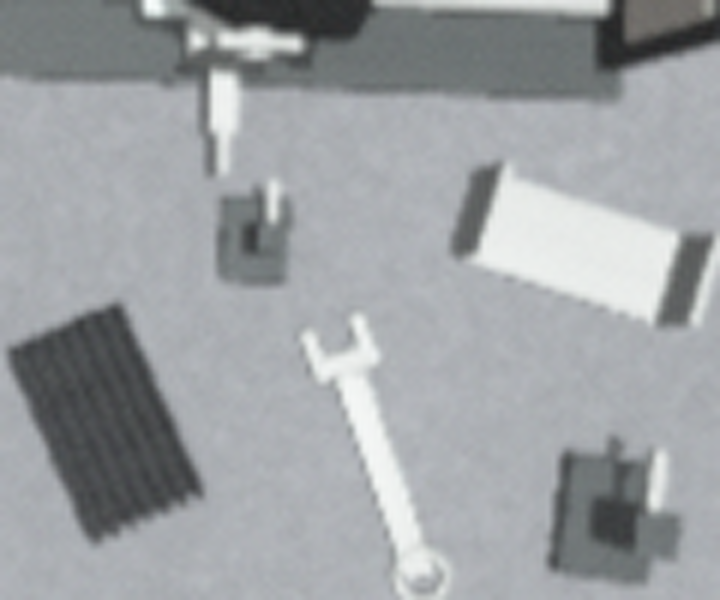

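```bash
cat > gap.py <<'E'
from h import *
def gap(c,f=None):
    g=cv2.cvtColor(c['image'],cv2.COLOR_RGB2GRAY).astype(float)
    def cols(u0,u1,v0,v1):
        out=[]
        for v in range(v0,v1):
            w=np.clip(g[v,u0:u1]-175,0,None)
            if w.sum()>20: out.append((v,round((w*np.arange(u0,u1)).sum()/w.sum(),2),int(w.sum())))
        return out
    return cols
E
python3 - <<'E'
from gap import *
c=cap('top'); k=gap(c)
g=cv2.cvtColor(c['image'],cv2.COLOR_RGB2GRAY)
print(g[200:220,310:332])
P=k(310,322,200,212);M=k(322,330,208,219);print(P);print(M)
E
```

```text
[[175 176 169 131 138 224 235 237 236 212 179 171 171 172 171 175 174 174
  169 172 178 176]
 [173 169 165 133 137 204 226 236 229 205 177 172 176 172 170 171 174 170
  170 173 175 175]
 [172 172 167 146 127 156 212 231 207 187 179 173 173 171 173 174 173 172
  170 173 175 176]
 [174 171 170 167 129 127 196 228 196 174 175 175 173 171 174 175 175 174
  171 173 176 174]
 [174 176 174 167 130 122 196 222 192 176 175 175 177 176 178 177 173 172
  172 173 178 176]
 [174 176 174 170 130 124 193 221 192 175 170 172 172 177 177 175 172 171
  169 171 173 174]
 [171 177 175 167 128 126 196 221 192 173 171 174 175 175 174 174 171 167
  170 173 174 173]
 [174 173 171 166 129 120 196 221 191 173 176 174 174 174 175 173 170 169
  172 172 177 172]
 [176 173 171 169 132 126 185 206 185 177 170 174 176 175 175 173 169 170
  170 179 178 174]
 [175 171 173 168 151 148 177 186 180 173 172 173 173 173 179 189 178 168
  171 176 180 180]
 [173 172 171 171 170 168 171 173 176 172 175 173 159 167 182 216 196 176
  174 179 177 178]
 [172 170 170 170 172 170 170 170 174 170 174 167 134 143 183 227 209 181
  1
[... 588 characters left out ...]
176 170 166 122 109 119 122  94  70  70 113 127 126 118 127
  147 168 175 172]
 [174 175 172 172 171 163 117 104 121 122  94  64  71 113 126 120 118 129
  159 174 172 171]]
[(200, np.float64(316.94), 274), (201, np.float64(317.05), 227), (202, np.float64(317.22), 141), (203, np.float64(317.0), 95), (204, np.float64(316.91), 87), (205, np.float64(316.91), 82), (206, np.float64(316.81), 86), (207, np.float64(316.98), 84), (208, np.float64(316.94), 54)]
[(209, np.float64(325.14), 22), (210, np.float64(325.43), 74), (211, np.float64(325.41), 101), (212, np.float64(325.24), 75), (213, np.float64(325.0), 49), (214, np.float64(325.0), 49), (215, np.float64(325.0), 46), (216, np.float64(325.0), 25)]
```

Call:
{"fn": "servo_tool", "kwargs": {"motion": [[[0,0,0,-0.5,0.8,-20,0.4],[0,0,0,-0.5,0.8,-40,0.2],[0,0,0,-0.5,0.8,-45,-0.2],[0,0,0,-0.5,0.8,-45,-1],[0,0,0,-0.5,0.8,-45,-1],[0,0,0,-0.5,0.8,-45,-1],[0,0,0,-0.5,0.8,-45,-1]]]}}

```text
time_s: 19.5
tool_pos: [485.6, 69.9, 176.2]
tcp_rot: [179.9, -0.1, 176.9]
contact_force: [1.4, 4.1, -13.9]
gripper_width: 23.1
```

```bash
python3 arc.py 210.5 114 19 -1 0 | sed 's/np.float64(\([-0-9.]*\))/\1/g'
```

```text
[[0, 0, 0, -3.6, 7.0, 0.0, -1.0], [0, 0, 0, -6.5, 14.3, 0.0, -1.0], [0, 0, 0, -8.6, 21.8, 0.0, -1.0], [0, 0, 0, -9.9, 29.6, 0.0, -1.0], [0, 0, 0, -10.4, 37.4, 0.0, -1.0], [0, 0, 0, -10.0, 45.3, 0.0, -1.0], [0, 0, 0, -8.9, 53.0, 0.0, -1.0], [0, 0, 0, -6.9, 60.6, 0.0, -1.0], [0, 0, 0, -4.2, 68.0, 0.0, -1.0], [0, 0, 0, -0.7, 75.0, 0.0, -1.0], [0, 0, 0, 3.6, 81.6, 0.0, -1.0], [0, 0, 0, 8.5, 87.8, 0.0, -1.0], [0, 0, 0, 14.0, 93.4, 0.0, -1.0], [0, 0, 0, 20.0, 98.4, 0.0, -1.0], [0, 0, 0, 26.6, 102.7, 0.0, -1.0], [0, 0, 0, 33.5, 106.3, 0.0, -1.0], [0, 0, 0, 40.8, 109.2, 0.0, -1.0], [0, 0, 0, 48.4, 111.3, 0.0, -1.0], [0, 0, 0, 56.1, 112.6, 0.0, -1.0]]
```

Call:
{"fn": "servo_tool", "kwargs": {"motion": [[[0,0,0,-3.6,7,0,-1],[0,0,0,-6.5,14.3,0,-1],[0,0,0,-8.6,21.8,0,-1],[0,0,0,-9.9,29.6,0,-1],[0,0,0,-10.4,37.4,0,-1],[0,0,0,-10,45.3,0,-1],[0,0,0,-8.9,53,0,-1],[0,0,0,-6.9,60.6,0,-1],[0,0,0,-4.2,68,0,-1],[0,0,0,-0.7,75,0,-1],[0,0,0,3.6,81.6,0,-1],[0,0,0,8.5,87.8,0,-1],[0,0,0,14,93.4,0,-1],[0,0,0,20,98.4,0,-1],[0,0,0,26.6,102.7,0,-1],[0,0,0,33.5,106.3,0,-1],[0,0,0,40.8,109.2,0,-1],[0,0,0,48.4,111.3,0,-1],[0,0,0,56.1,112.6,0,-1],[0,0,0,56.1,112.6,0,-1]]]}}

```text
time_s: 21.5
tool_pos: [543.5, 182.6, 176.4]
tcp_rot: [179.9, 0.0, 176.9]
contact_force: [2.6, 1.7, -22.4]
gripper_width: 22.8
```

```bash
python3 - <<'E'
from gap import *
c=cap('top'); k=gap(c);print(c['state']['tool_pos'])
g=cv2.cvtColor(c['image'],cv2.COLOR_RGB2GRAY)
print(g[196:218,316:332]); save(c,'top5.png',(300,180,360,230),12)
E
```

```text
[543.49465333 182.62226997 176.37010209]
[[176 175 177 173 175 134 133 225 240 241 240 224 189 176 172 172]
 [177 176 177 179 173 133 133 226 240 241 240 224 189 174 174 175]
 [177 175 178 178 172 132 132 226 240 242 240 224 191 182 179 179]
 [180 179 177 178 171 132 130 226 242 242 240 224 192 181 180 180]
 [176 177 178 177 169 132 135 226 239 242 240 225 187 180 180 183]
 [175 175 178 177 171 135 129 213 230 239 239 223 189 178 180 181]
 [179 177 178 182 173 134 123 168 199 232 230 209 182 179 178 183]
 [176 178 181 181 177 155 126 130 187 232 208 183 178 179 182 181]
 [175 179 177 178 180 172 134 130 200 232 205 182 177 176 182 181]
 [178 178 179 180 177 171 133 129 202 234 204 178 176 177 179 180]
 [179 179 178 176 177 172 135 129 201 234 203 179 176 180 180 181]
 [179 178 179 176 178 175 141 146 206 229 200 178 177 181 181 181]
 [179 176 178 178 176 174 142 165 198 219 191 175 179 184 183 179]
 [180 178 175 177 176 176 159 169 184 209 189 175 176 179 185 183]
 [178 173 180 180 181 180 161 168 188 222 203 185 181 180 185 183]
 [177 176 177 178 179 173 140 146 191 232 216 186 182 181 181 180]
 [165 151 158 157 154 153 124 116 180 230 203 167 172 178 178 179]
 [153 118 124 125 127 123 119 106 173 227 177 139 160 179 179 177]
 [152 122 123 129 127 123 121 107 174 227 177 134 148 171 182 180]
 [152 125 124 128 128 124 122 106 170 225 173 132 140 173 177 179]
 [153 124 126 126 121 112 106 103 155 205 155 124 139 169 178 179]
 [142 122 127 126 105  87  83 109 135 155 132 122 141 170 178 179]]
```

View pics/top5.png

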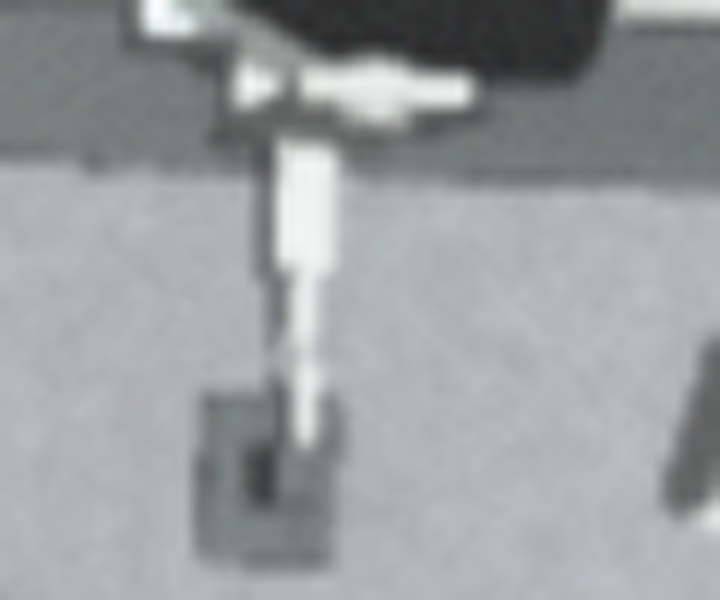

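Call:
{"fn": "servo_tool", "kwargs": {"motion": [[[0,0,0,0,0,0,0.4],[0,0,0,0,0,0,0.4],[0,0,0,0,0,0,0.4],[0,0,0,0,0,20,0.4],[0,0,0,0,0,45,0.4],[0,0,0,-10,0,65,0.4],[0,0,0,-40,0,80,0.4],[0,0,0,-70,0,90,0.4],[0,0,0,-90,0,95,0.4],[0,0,0,-90,0,95,0.4],[0,0,0,-90,0,95,0.4],[0,0,0,-90,0,95,0.4]]]}}

```text
time_s: 22.75
tool_pos: [453.5, 182.1, 272.5]
tcp_rot: [180.0, 0.1, 176.9]
contact_force: [0.6, 0.1, -0.2]
gripper_width: 60.0
```

```bash
python3 - <<'E'
from gap import *
c=cap('top');s=c['state'];print(s['time_s'],s['tool_pos'],s['contact_force'])
g=cv2.cvtColor(c['image'],cv2.COLOR_RGB2GRAY)
print(g[203:216,320:330]); save(c,'top6.png',None,1.5)
c=cap('scene'); save(c,'scene6.png',(100,170,260,290),5)
E
```

```text
22.75 [453.50691501 182.09895189 272.47025315] [ 0.56371919  0.08287657 -0.19248372]
[[175 152 126 130 189 231 208 183 177 179]
 [177 173 137 131 201 233 205 179 177 178]
 [173 169 134 127 201 232 203 180 173 177]
 [176 172 135 130 202 232 202 176 175 179]
 [180 172 138 150 205 228 202 176 176 179]
 [177 177 140 168 197 219 191 175 176 180]
 [176 173 157 171 184 208 191 175 175 180]
 [178 181 160 168 188 221 203 182 177 182]
 [178 173 138 148 189 231 212 185 181 181]
 [155 150 123 114 178 230 202 168 174 180]
 [124 124 118 107 172 230 180 140 159 174]
 [124 124 120 108 172 227 176 133 146 175]
 [127 124 122 107 167 225 173 131 141 171]]
```

View pics/top6.png

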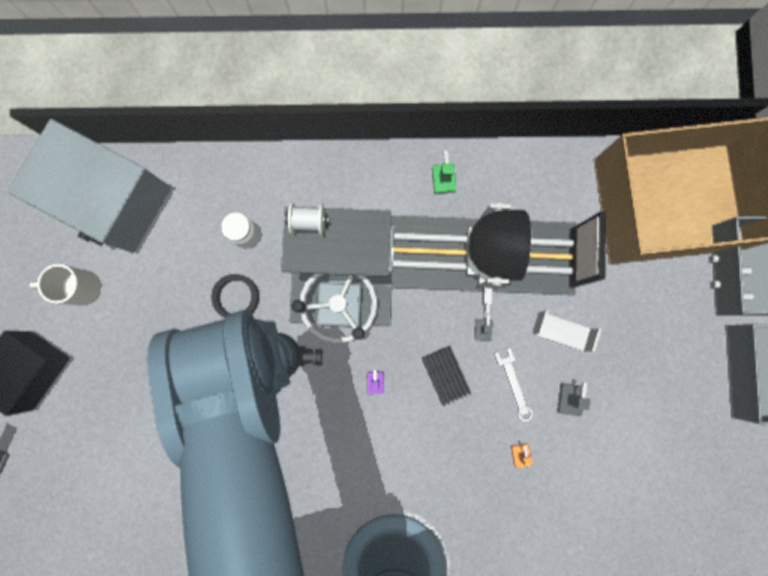

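View pics/scene6.png

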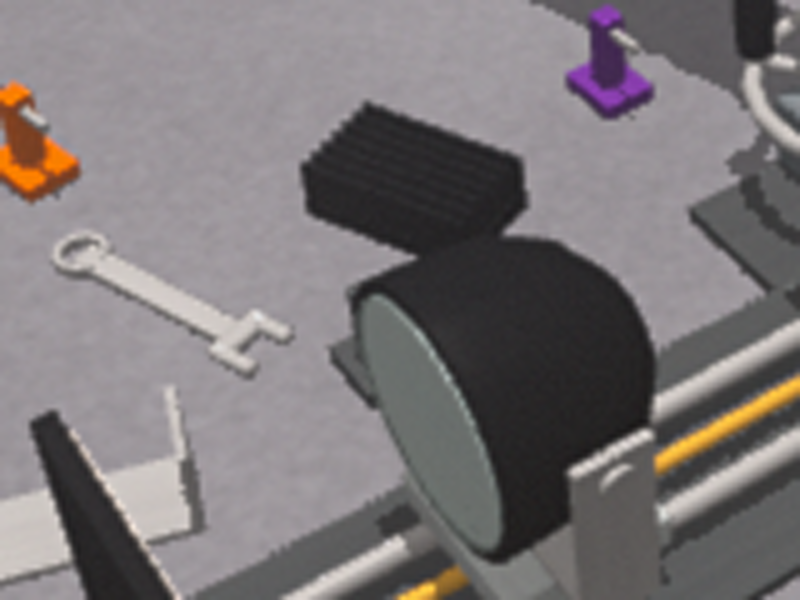

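The top view shows the pointer and mark tongue in one line at column 325, with the wheel let go and the bystanders where they were. I'm handing in.

```bash
python3 -c "
from h import *
print(r.close_job())"
```

```text
the job is handed in; nothing more can be done
None
```

The lamp is moved and the job is handed in at about 23 s of the 69 s allowed. I wound the wheel about 445° clockwise in four holds. Each time I let go before the grip went under the shelf, lifted clear and took the next grip.

**Alignment:** In the last top view, after letting go, the pointer and the tongue of the small dark mark post were at the same column to about 0.1 pixel (about 0.3 mm). This is from the top camera only. In the last scene view the lamp hid both tips, so I could not cross-check from there.

**State at hand-in:** The gripper was open, raised and clear of everything, with the measured force near zero. The pointer stayed put when I let go. By eye, the bystanders and look-alikes in the top view were where they started.

**What disagreed or went wrong:**
- On the first approach the last joint reached its limit, so I turned the tool half round before gripping.
- The position networks were sometimes up to about 5 mm off, or reported something else. I checked them against the pictures and the known geometry.
- The two estimates of the wheel centre differed by about 2 mm. It caused no trouble in the strokes.

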